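# Hold a wet-lacquered doll on its rolling carriage over the curing lamp

## Task

Lift the painter's caddy by its upright handle post and carry it to the flat curing lamp, so that the middle of its rod lane hangs over the violet window, about 10 cm above the lamp (underside of the caddy to window). By tilting the caddy, bring the freely rolling carriage with the wet pink doll to the middle of the lane, between the red marks, and keep it there for at least 5 seconds without a break; the program finishes while still holding the caddy up there with the carriage at rest in the middle. Never touch the doll, do not let the carriage bang into the ends of the lane, do not tip the caddy over or touch the lamp with it, and leave the wooden doll, the jar and the paint box at the back where they are.

Things in the scene. Friction and masses are not known exactly. Their poses are not given: they have to be found in the camera images.
- caddy: Plywood caddy, 225 (x) by 328 mm (y), 0.65 kg without the carriage, centre of mass below the handle, loose on the table. Origin: centre of the underside; z up, y along spine and lane. Upright wooden handle post in the middle, 44 mm (x) by 30 mm (y), top 130 mm up; low 12 mm spine board (50 mm high). Rod lane at x = +65 mm; four fixed paint pots at x = -62 mm (47 mm wide, tops 56 mm up).
- caddy_handle (a point): centre of the handle post's top face, 130 mm above the caddy's underside; axes as caddy. Grip the 30 mm thick post from above, fingers closing along the caddy's y (along the lane), firmly (about 100 N): gripped so it hardly turns in the fingers as the carriage rolls. Gripped along x it would swivel.
- lane_mid (a point): Middle of the lane, fixed in the caddy: x +65, y 0, 40 mm above the underside, level with the carriage's top plate; axes as caddy. The lane: two steel rods along y, 8 mm thick, 44 mm between centres, open below. Red marks beside the lane span y = -25 to +25 mm.
- carriage (a joint): Position in m of the aluminium carriage (56 x 60 mm, captive on the rods) along the lane: 0 mid-lane, positive towards the caddy's +y, end stops at -0.115 and +0.115. About 0.12 kg with the doll. It rolls freely: acceleration = 9.8 m/s^2 per rad of slope, minus the caddy's own acceleration along the lane, minus speed / 12 s (drag 0.01 N s/m). At rest at the start.
- pink_doll: Wet pink doll, 44 mm wide, 64 mm tall, fixed upright on the carriage; origin at the centre of its foot, on the carriage's axis, 42 mm above the caddy's underside; its top 106 mm above the underside. Never touch it.
- lamp_pad: the flat white curing lamp, a fixed box 200 x 200 x 22 mm; origin at the centre of its underside
- pad_top (a point): centre of the round violet window (110 mm wide) on top of the flat white curing lamp, 25 mm above the table
- wood_doll: bare wooden doll, 82 mm wide, 118 mm tall, origin at the centre of its foot; bystander at the far side of the table
- jar: white jar with wooden lid, 84 mm wide, 120 mm tall, origin at its foot; bystander
- paint_box: purple box, 100 x 150 x 60 mm, origin at the centre of its underside; bystander

How it is judged (in metres and radians):
On the way, in this order (a step that is already met when the one before it is completed fails the run):
1. the caddy is lifted clear of the table (underside over 40 mm up) (height (world z) of caddy above 0.04 m), for 0.2 s.
2. over the lamp, with the carriage in the middle of the lane (within 25 mm), kept up for 5 s (horizontal distance between lane_mid and pad_top below 0.045 m and z of lane_mid in the frame of pad_top between 0.09 and 0.2 m and value of joint carriage between -0.025 and 0.025 m and angle between caddy's own z axis and vertical below 0.2 rad), for 5 s.
At the end, for the whole second after the job is handed in: Caddy held in the gripper over the lamp: lane middle within 50 mm of the window centre seen from above and 90 to 200 mm above it (underside 50 to 160 mm), tilted under 0.2 rad; carriage within 35 mm of the middle, slower than 0.1 m/s (horizontal distance between lane_mid and pad_top below 0.05 m and z of lane_mid in the frame of pad_top between 0.09 and 0.2 m and value of joint carriage between -0.035 and 0.035 m and angle between caddy's own z axis and vertical below 0.2 rad and velocity of joint carriage between -0.1 and 0.1 m/s and contact force between caddy and the fingers above 3 N); the arm keeps its last pose, push and grip.
It fails at once if the robot touched the wet doll (contact force between any of the arm, the fingers and pink_doll above 0.2 N).
It fails at once if the carriage banged into an end of the lane (faster than 0.15 m/s) ((value of joint carriage above 0.11 m and velocity of joint carriage above 0.15 m/s) or (value of joint carriage below -0.11 m and velocity of joint carriage below -0.15 m/s)).
It fails at once if the caddy was tipped by more than 0.45 rad (angle between caddy's own z axis and vertical above 0.45 rad).
It fails at once if the caddy touched the lamp (contact force between caddy and lamp_pad above 1 N).
It fails at once if a bystander was moved by more than 30 mm (distance of any of wood_doll, jar, paint_box from where it was at the start of the episode above 0.03 m).
It also fails if it takes over 51 s, if anything falls off the work surface, if the arm or the gripper's body presses on something with over 40 N, if the wrist force passes 120 N, or if a joint passes its speed limit or range.

## Robot

A 6-joint arm with a two-finger parallel gripper is mounted at the origin on the work surface. World frame = base frame: x ahead of the robot, y to its left, z up, the work surface at z = 0. Lengths are in mm, angles in degrees, forces in N, time in s.
With the tool pointing down it reaches from about 250 to 800 mm from the base axis. Payload 3.9 kg.
Tool frame: the origin (TCP) lies at the very end of the fingers, on their centre line; the grasp point (between the pads) lies 19 mm behind it; z points along the fingers, x is the direction in which the jaws open and shut, and the axes are right-handed (so a half turn about z gives the same grasp; the last joint's range is limited). The gripper opens to 85 mm and grips with 20 to 120 N. Pads are 22 mm wide; open, the fingers measure 114 mm over their backs; the gripper's body (76 mm by 85 mm) begins 54 mm behind the grasp point. The pads swing forward as they close: fully open they stand 13 mm farther back than shut.
Start: joints at [-77.063, 14.897, -7.913, 67.191, 0, 90], TCP at [117.536, -511.664, 195.504] pointing down, gripper open.
Joint ranges: [-159.42, 159.42], [-47.68, 98.78], [-73.54, 78.23], [-108.79, 121.32], [-90, 84.71], [-180, 180]. Speed limits (degrees/s): [147.25, 147.25, 180, 180, 180, 180].

## Interface

Orientations are given as [roll, pitch, yaw] about the fixed x, y, z axes, in that order (R = Rz(yaw) Ry(pitch) Rx(roll)).
In Python, from station import manip, eyes gives the robot as it stands.
- The arm moves only by the tool servo_tool, never from a script. Its argument "rows" is one flat list of numbers, 7 for each row, row after row: the opening, from -1 (shut) to 1 (fully open), so that 0 is half open, then the shift along the tool's x, y, z in m, then the turn, a rotation vector about the tool's x, y, z in degrees. In form: [fingers, dx, dy, dz, ax, ay, az, fingers, dx, dy, dz, ax, ay, az, ...]. A call has 1 to 20 rows; each row shifts and turns the commanded pose from where the row before left it, along the tool's axes as they then stand; what a row does not reach is not made up. A row lasts 1/10 s, in which the tool goes at most 50 mm and 8.59 degrees, less where a joint would pass 70% of its speed; a pose out of reach is approached as far as the arm can. A call is refused whole if a number of a shift passes 0.05 or a number of a turn 8.59, either way. A call with a gripper value outside its range is refused whole. The fingers move at their own pace and stop on an object; "squeeze" is the grip in N (left out, the last holds). Time passes only in rows, so rows that do not move let the fingers close. It gives the time, the measured TCP pose, the force and the opening at its end, in the units of the state.
- manip.observe(): the state, without advancing time (a new reading comes with each control period).
- eyes.snapshot(name): name is "side" or "top" or "wrist"; returns a dict with "img" (480x640x3 uint8, red, green, blue), "fov_y" (degrees; the focal length in pixels is half the picture's height over the tangent of half this angle, whatever the lens; pixels are square), "cx", "cy" (the principal point, pixels), "extrinsics" (4x4, takes a point from world to camera coordinates); the wrist camera has in their place "hand_eye" (4x4, takes a point from camera to tool coordinates, whose origin is the TCP and whose axes are the tool frame's). Camera axes: x right, y up, looking along -z (the intrinsics and any distortion apply to the point x, -y, -z); pixel columns grow to the right and rows downward; lengths in mm; the calibration is good to about 2 mm. A picture is of the moment at which its call begins: read the wrist's pose just before it. There is no depth.
- manip.sign_off(): hands the job in, once; it reports no verdict.
The state is a dict: "t": time; "joints": joint angles; "joint_vel": joint speeds; "joint_efforts": joint torques, N m; "tcp_pos": TCP position; "tcp_rot": TCP orientation; "contact_force": force on the tool from outside, world axes, zero at the start; "moment": the same for the moment, N m; "opening": finger opening in mm.
Only numpy, scipy, OpenCV 4.12 (cv2) and the standard library are available. Lean on these libraries where they do the work, as an engineer would, in place of code of your own. Each camera call takes 0.05 s, during which the arm holds its last target. There are 200 camera calls.

## Working session

There is one attempt and no reset: what is moved stays moved. The work goes in short steps, Python scripts to look and compute and a tool call to move; the robot and the scene stay as the last step left them, time stands still between calls to the robot, and variables do not carry over. Pictures are saved under pics/ and viewed, about 8 in all and at most 12, crops included, and the job is handed in when it is done.

Besides the shell and the picture viewer there is one more tool, called after "Request:" by a JSON object that holds its "method" and its "body". servo_tool: Moves the arm, as the interface text tells. Its arguments: {"type":"object","properties":{"rows":{"type":"array","items":{"type":"number"}},"squeeze":{"type":"number"}},"required":["rows"]}

```bash
ls; mkdir -p pics
cat > h.py <<'E'
import numpy as np, cv2
from scipy.spatial.transform import Rotation as R
from station import manip, eyes
def snap(n):
    s=manip.observe(); d=eyes.snapshot(n)
    if 'hand_eye' in d:
        T=np.eye(4); T[:3,:3]=R.from_euler('xyz',s['tcp_rot'],degrees=True).as_matrix(); T[:3,3]=s['tcp_pos']
        d['c2w']=T@np.array(d['hand_eye'])
    else: d['c2w']=np.linalg.inv(np.array(d['extrinsics']))
    d['f']=240/np.tan(np.radians(d['fov_y'])/2); d['s']=s
    return d
def ray(d,u,v):
    r=np.array([(u-d['cx'])/d['f'],-(v-d['cy'])/d['f'],-1.]); M=d['c2w']
    return M[:3,3],M[:3,:3]@r
def onz(d,u,v,z):
    o,r=ray(d,u,v); return o+r*(z-o[2])/r[2]
def proj(d,p):
    q=np.linalg.inv(d['c2w'])@np.append(p,1); return d['cx']+d['f']*q[0]/-q[2], d['cy']-d['f']*q[1]/-q[2]
def tri(d1,p1,d2,p2):
    o1,r1=ray(d1,*p1);o2,r2=ray(d2,*p2)
    a=np.linalg.lstsq(np.c_[r1,-r2],o2-o1,rcond=None)[0]; A=o1+r1*a[0];B=o2+r2*a[1]
    return (A+B)/2,np.linalg.norm(A-B)
def save(d,n): cv2.imwrite('pics/'+n,cv2.cvtColor(np.asarray(d['img']),cv2.COLOR_RGB2BGR))
E
python3 - <<'E'
from h import *
for n in('top','side'):
    d=snap(n); save(d,n+'0.png'); print({k:v for k,v in d.items() if k not in('img','s','extrinsics')})
print(d['s'])
E
```

```text
pics
{'fov_y': 57.41495384500543, 'cx': 323.7665514002487, 'cy': 242.6561150382927, 'c2w': array([[ 7.28876631e-04,  9.98094653e-01, -6.16970944e-02,
         6.00755538e+02],
       [-9.99802151e-01, -4.99059308e-04, -1.98849048e-02,
        -2.15355673e+00],
       [-1.98778077e-02,  6.16993813e-02,  9.97896818e-01,
         8.63827395e+02],
       [ 0.00000000e+00,  0.00000000e+00,  0.00000000e+00,
         1.00000000e+00]]), 'f': np.float64(438.2331932110752)}
{'fov_y': 55.51967388282094, 'cx': 319.5064441066038, 'cy': 248.72001952524866, 'c2w': array([[ 8.30208166e-01,  4.19402116e-01, -3.67227813e-01,
         3.87231344e+02],
       [-5.57427099e-01,  6.18169548e-01, -5.54203428e-01,
        -3.71016958e+02],
       [-5.42503903e-03,  6.64806946e-01,  7.46995511e-01,
         6.33710652e+02],
       [ 0.00000000e+00,  0.00000000e+00,  0.00000000e+00,
         1.00000000e+00]]), 'f': np.float64(455.9749683253814)}
{'t': 0.05, 'joints': array([-7.70613663e+01,  1.49354330e+01, -7.98488391e+00,  6.71931214e+01,
       -1.47272671e-03,  9.00024069e+01]), 'joint_vel': array([-0.02026111, -0.04473806,  0.06186471, -0.17616119, -0.01893513,
        0.10536426]), 'joint_efforts': array([ 5.70243410e-04, -4.06886780e+01,  2.54799718e+01,  1.02560906e-02,
        1.81700790e-05, -7.60034254e-06]), 'tcp_pos': array([ 117.37091544, -510.92598758,  194.67353664]), 'tcp_rot': array([ 1.79998523e+02,  1.13438271e-01, -7.70637732e+01]), 'contact_force': array([-0.5171288 ,  0.22036329, -0.3154377 ]), 'moment': array([-0.03829426,  0.02367254,  0.00336827]), 'opening': 85.45329669534026}
```

View pics/top0.png

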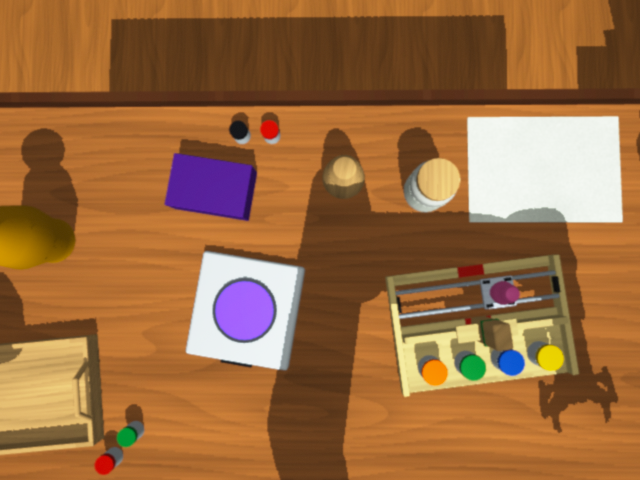

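View pics/side0.png

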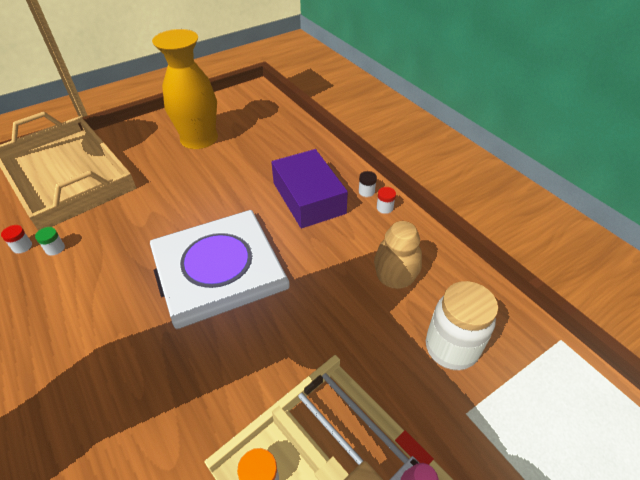

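Top view: the caddy is at about (482,325), with the lane on its upper (+x) side. The doll and carriage are at about (503,293), on the right (−y) half. The lamp window is at (245,310). The paint box, wooden doll and jar are at the back. Side view: it only shows part of the caddy, and the lamp window is at (216,260).

Run:
```python
from h import *
t=snap('top');s=snap('side')
def win(d):
    h=cv2.cvtColor(d['img'],cv2.COLOR_RGB2HSV); m=cv2.inRange(h,(125,80,180),(145,255,255))
    n,l,st,c=cv2.connectedComponentsWithStats(m); i=1+np.argmax(st[1:,4]); return c[i],st[i]
a,sa=win(t);b,sb=win(s);print(a,sa,b,sb,tri(t,a,s,b),onz(t,*a,25),onz(s,*b,25))
for p in [(388,278),(558,256),(405,395),(577,375),(471,270),(435,372),(550,358)]: print(p,onz(t,*p,50))
c=t['img'][235:415,370:600]; c=cv2.resize(c,None,fx=3.4,fy=3.3,interpolation=3); cv2.imwrite('pics/c.png',c[...,::-1])
```

```text
[244.01734317 310.10922509] [ 215  281   59   59 2710] [215.42285238 259.07589658] [ 184  235   64   49 2398] (array([523.16609953, 167.77099346,  19.3833632 ]), np.float64(0.30755899730984315)) [523.82121419 166.57243606  25.        ] [521.79246868 162.93019982  25.        ]
(388, 278) [ 585.62996964 -104.60714328   50.        ]
(558, 256) [ 626.28462722 -416.54915856   50.        ]
(405, 395) [ 373.9267767  -133.62754245   50.        ]
(577, 375) [ 411.31363454 -443.65669034   50.        ]
(471, 270) [ 600.48527982 -257.16482055   50.        ]
(435, 372) [ 415.29753053 -188.4372352    50.        ]
(550, 358) [ 441.36833545 -396.29457835   50.        ]
```

View pics/c.png

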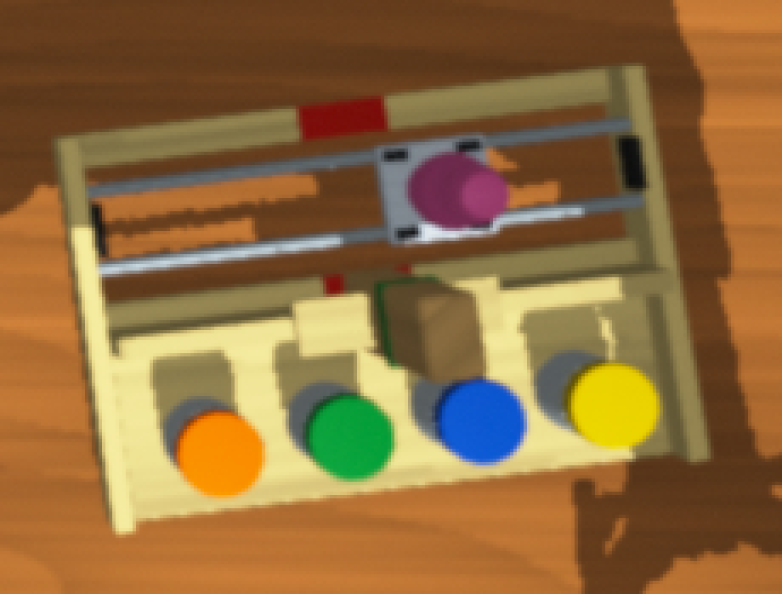

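Crop: the post's top face is centred at about (503,336) in the full top image and the carriage plate at about (498,293). The doll leans away to the right because of perspective.

Run:
```python
from h import *
t=snap('top')
P=onz(t,503,335.6,130);print(P)
print('carr',onz(t,498.5,292.6,40))
for a,b in [((435,372),(550,358))]:
    v=onz(t,*a,56)-onz(t,*b,56); print('yaw',np.degrees(np.arctan2(-v[0],v[1])),np.linalg.norm(v))
s=manip.observe(); Rm=R.from_euler('xyz',s['tcp_rot'],degrees=True).as_matrix()
print('tool delta',Rm.T@(np.array([P[0],P[1],s['tcp_pos'][2]])-s['tcp_pos']))
```

```text
[ 492.97009587 -282.20088409  130.        ]
carr [ 558.65409526 -310.17910317   40.        ]
yaw 7.149071950809888 207.94149699088547
tool delta [-1.39211592e+02 -4.17257119e+02  1.45838462e-01]
```

Request:
{"method": "servo_tool", "body": {"rows": [1,-0.0139,-0.04,-0.006,0,0,0,1,-0.0139,-0.04,-0.006,0,0,0,1,-0.0139,-0.04,-0.006,0,0,0,1,-0.0139,-0.04,-0.006,0,0,0,1,-0.0139,-0.04,-0.006,0,0,0,1,-0.0139,-0.04,-0.006,0,0,0,1,-0.0139,-0.04,-0.006,0,0,0,1,-0.0139,-0.04,-0.006,0,0,0,1,-0.0139,-0.04,-0.006,0,0,0,1,-0.0139,-0.04,-0.006,0,0,5.8,1,0,0,0,0,0,0,1,0,0,0,0,0,0], "squeeze": 100}}

```text
t: 1.45
tcp_pos: [476.8, -286.0, 255.1]
tcp_rot: [180.0, 0.0, -82.7]
contact_force: [-0.3, -0.0, 0.2]
opening: 85.9
```

Run:
```python
from h import *
w=snap('wrist'); save(w,'w1.png'); print(w['s']['tcp_pos'],w['s']['tcp_rot'],w['s']['t'],w['s']['opening'],w['c2w'],proj(w,np.array([493,-282,130])))
```

```text
[ 476.75538656 -286.00673379  255.13396326] [ 1.79950406e+02  3.65828151e-03 -8.27009799e+01] 1.45 85.89214142161686 [[ 1.26710013e-01  9.44301641e-01  3.03708716e-01  5.54863410e+02]
 [-9.91939800e-01  1.20647347e-01  3.87253195e-02 -2.77029249e+02]
 [-7.32680752e-05 -3.06167649e-01  9.51977608e-01  4.34397391e+02]
 [ 0.00000000e+00  0.00000000e+00  0.00000000e+00  1.00000000e+00]] (np.float64(318.6991661292445), np.float64(197.44690813355894))
```

View pics/w1.png

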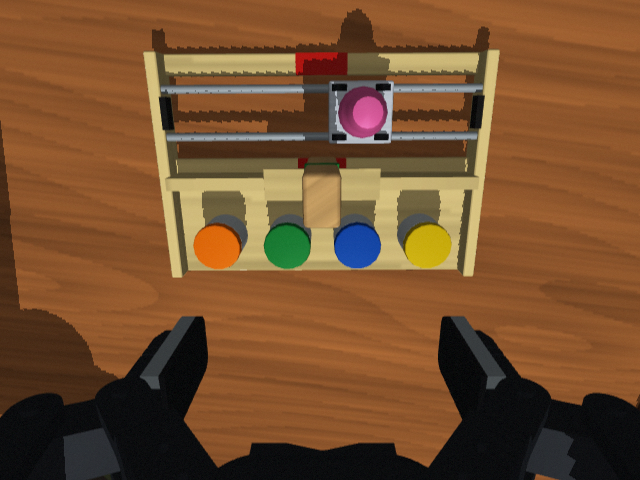

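Wrist view: the post top spans (303–341, 172–228), centred at (322,200). The carriage is centred at (361,112), and the red marks span 297–348 at the top edge.

Run:
```python
from h import *
t=snap('top');w=snap('wrist')
print(tri(t,(503,335.6),w,(322,200)), onz(w,322,200,130))
for z in(40,50): print(onz(w,361,112,z),onz(w,322,112,z))
a=onz(w,148,52,50);b=onz(w,497,51,50);v=a-b;print('yaw',np.degrees(np.arctan2(-v[0],v[1])),np.linalg.norm(v))
hsv=cv2.cvtColor(w['img'],cv2.COLOR_RGB2HSV)
pots=[]
for lo,hi in [((5,200,200),(16,255,255)),((55,150,60),(75,255,255)),((105,180,120),(118,255,255)),((24,180,150),(32,255,255))]:
    m=cv2.inRange(hsv,lo,hi);n,l,st,c=cv2.connectedComponentsWithStats(m);i=1+np.argmax(st[1:,4]);pots.append(onz(w,*c[i],56));print(st[i],c[i],pots[-1])
v=pots[0]-pots[3];print('yaw',np.degrees(np.arctan2(-v[0],v[1])))
th=np.arctan2(-v[0],v[1]);print('handle from pots',np.mean(pots,0)[:2]+62*np.array([np.cos(th),np.sin(th)]))
```

```text
(array([ 490.07687329, -285.52164565,  122.45866702]), np.float64(3.5916014989752845)) [ 489.84541783 -285.64730464  130.        ]
[ 558.39487887 -313.67844205   40.        ] [ 553.88814249 -277.55022314   40.        ]
[ 558.27087799 -312.77816825   50.        ] [ 553.87840834 -277.56596774   50.        ]
yaw 7.257444469910298 304.2059519958741
[ 193  225   46   43 1518] [215.61067194 246.15480896] [ 415.09491378 -188.4462025    56.        ]
[ 264  223   46   44 1573] [286.22250477 244.7151939 ] [ 425.2752474  -257.83706882   56.        ]
[ 334  223   46   43 1527] [356.75180092 244.51800917] [ 434.13995219 -327.17125514   56.        ]
[ 405  223   46   43 1564] [427.50255754 244.21930946] [ 443.1318339  -396.67040915   56.        ]
yaw 7.668625432934317
handle from pots [ 490.85598489 -284.25773607]
```

Request:
{"method": "servo_tool", "body": {"rows": [1,0.001,-0.0135,0,0,0,0,1,0,0,0.03,0,0,0,1,0,0,0.03,0,0,0,1,0,0,0.03,0,0,0,1,0,0,0.03,0,0,0,1,0,0,0.025,0,0,0,1,0,0,0.02,0,0,0,1,0,0,0.005,0,0,0,1,0,0,0,0,0,0], "squeeze": 100}}

```text
t: 2.5
tcp_pos: [489.3, -286.1, 84.9]
tcp_rot: [179.9, 0.1, -82.9]
contact_force: [0.2, -0.3, 0.7]
opening: 85.3
```

Request:
{"method": "servo_tool", "body": {"rows": [0,0,0,0,0,0,0,-0.1,0,0,0,0,0,0,-0.2,0,0,0,0,0,0,-0.3,0,0,0,0,0,0,-0.4,0,0,0,0,0,0,-0.6,0,0,0,0,0,0,-1,0,0,0,0,0,0,-1,0,0,0,0,0,0,-1,0,0,0,0,0,0], "squeeze": 100}}

```text
t: 3.4
tcp_pos: [490.1, -284.7, 86.8]
tcp_rot: [-179.9, 0.1, -82.8]
contact_force: [-1.4, 3.4, 6.9]
opening: 26.8
```

Run:
```python
from h import *
w=snap('wrist'); save(w,'w2.png'); s=w['s'];print(s['tcp_pos'],s['tcp_rot'],s['t'],s['opening'],s['contact_force'],s['moment'])
```

```text
[ 490.14802463 -284.72805548   86.83408552] [-1.79902829e+02  9.33464609e-02 -8.28119213e+01] 3.4 26.820608218977746 [-1.3641059   3.38733965  6.93919739] [0.92095624 0.26513157 0.0918783 ]
```

View pics/w2.png

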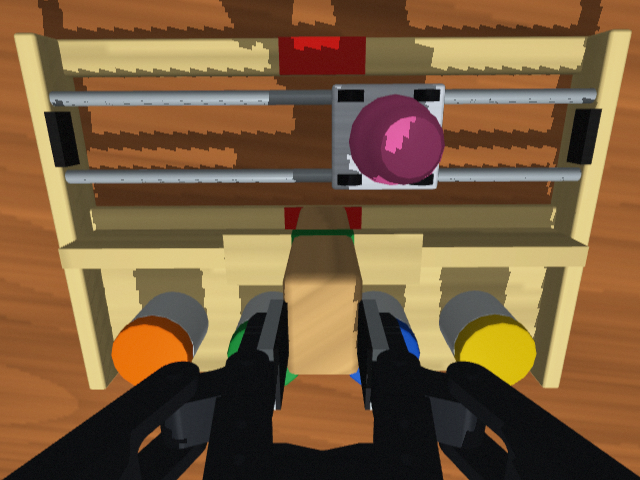

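The post is gripped between the pads, in its middle. The carriage plate spans columns 333–440 at row 137, which puts it about 36 mm to the −y side. The red marks are centred at about column 322.

```bash
cat > trk.py <<'E'
from h import *
import sys
def meas(save_as=None):
    d=snap('wrist'); H=np.array(d['hand_eye']); im=d['img']
    h=cv2.cvtColor(im,cv2.COLOR_RGB2HSV); m=cv2.inRange(h,(150,90,60),(172,255,255)); m[300:]=0
    n,l,st,c=cv2.connectedComponentsWithStats(m); i=1+np.argmax(st[1:,4]); x0,y0,w,hh=st[i][:4]
    u,v=x0+w/2,y0+hh/2
    r=H[:3,:3]@np.array([(u-d['cx'])/d['f'],-(v-d['cy'])/d['f'],-1.]); o=H[:3,3]
    p=o+r*(11-o[2])/r[2]   # tool plane at doll mid height
    if save_as: save(d,save_as)
    return d['s']['t'],-p[0],-p[1],d['s'],w
if __name__=='__main__':
    n=int(sys.argv[1]) if len(sys.argv)>1 else 3
    M=[meas() for _ in range(n)]; t=np.array([m[0] for m in M]); y=np.array([m[1] for m in M])
    s=M[-1][3]; print('t',np.round(t,2),'y',np.round(y,1),'xlat',round(M[-1][2],1),'v mm/s',round(np.polyfit(t,y,1)[0],1) if n>1 else '')
    Rm=R.from_euler('xyz',s['tcp_rot'],degrees=True).as_matrix()
    yd=-Rm[:,0]; xd=-Rm[:,1]; print('slope+y deg',round(-np.degrees(np.arcsin(yd[2])),2),'xtilt',round(-np.degrees(np.arcsin(xd[2])),2),'yaw',round(s['tcp_rot'][2],2),'tcp',s['tcp_pos'].round(1))
    H=s['tcp_pos']-np.array([0,0,86]); L=s['tcp_pos']+Rm@np.array([0,-65,46]); print('lane_mid',L.round(1),'err to pad (world)',(np.array([523.2,165.5])-L[:2]).round(1),'tool',(Rm.T@np.append(np.array([523.2,165.5])-L[:2],0)).round(1), 'F',s['contact_force'].round(1),'op',round(s['opening'],1))
E
python3 trk.py 2
```

```text
t [3.45 3.5 ] y [-35.3 -35.3] xlat 66.7 v mm/s -0.0
slope+y deg -0.09 xtilt -0.1 yaw -82.81 tcp [ 490.1 -284.7   86.8]
lane_mid [ 554.7 -276.5   40.9] err to pad (world) [-31.5 442. ] tool [-442.5  -24.1    0.8] F [-0.7  4.1  6.5] op 26.5
```

Request:
{"method": "servo_tool", "body": {"rows": [-1,0,0,-0.004,0,0,0,-1,0,0,-0.008,0,0,0,-1,0,0,-0.013,0,0,0,-1,0,0,-0.018,0,0,0,-1,0,0,-0.02,0,0,0,-1,0,0,-0.02,0,0,0,-1,0,0,-0.018,0,0,0,-1,0,0,-0.013,0,0,0,-1,0,0,-0.008,0,0,0,-1,0,0,-0.004,0,0,0], "squeeze": 100}}

```text
t: 4.55
tcp_pos: [489.5, -286.0, 211.6]
tcp_rot: [180.0, 0.0, -82.9]
contact_force: [0.0, -0.1, -8.3]
opening: 27.1
```

```bash
python3 trk.py 4
```

```text
t [4.55 4.6  4.65 4.7 ] y [-36.6 -36.7 -36.6 -37.1] xlat 66.9 v mm/s -2.7
slope+y deg -0.04 xtilt 0.06 yaw -82.87 tcp [ 489.4 -285.8  210.8]
lane_mid [ 553.9 -277.7  164.8] err to pad (world) [-30.7 443.2] tool [-4.436e+02 -2.460e+01  3.000e-01] F [ 0.1 -0.1 -8.4] op 26.3
```

Request:
{"method": "servo_tool", "body": {"rows": [-1,0,0,0,0,1.29,0,-1,-0.0022,-0.0012,0,0,0,0,-1,-0.0044,-0.0012,0,0,0,0,-1,-0.0066,-0.0012,0,0,0,0,-1,-0.0088,-0.0012,0,0,0,0,-1,-0.011,-0.0012,0,0,0,0,-1,-0.0132,-0.0012,0,0,0,0,-1,-0.0154,-0.0012,0,0,0,0,-1,-0.0176,-0.0012,0,0,0,0,-1,-0.0198,-0.0012,0,0,0,0,-1,-0.022,-0.0012,0,0,-2.58,0,-1,-0.0198,-0.0012,0,0,0,0,-1,-0.0176,-0.0012,0,0,0,0,-1,-0.0154,-0.0012,0,0,0,0,-1,-0.0132,-0.0012,0,0,0,0,-1,-0.011,-0.0012,0,0,0,0,-1,-0.0088,-0.0012,0,0,0,0,-1,-0.0066,-0.0012,0,0,0,0,-1,-0.0044,-0.0012,0,0,0,0,-1,-0.0022,-0.0012,0,0,0,0], "squeeze": 100}}

```text
t: 6.75
tcp_pos: [485.2, -64.7, 211.0]
tcp_rot: [180.0, 1.3, -82.9]
contact_force: [0.0, 0.3, -7.1]
opening: 26.6
```

Request:
{"method": "servo_tool", "body": {"rows": [-1,0,0,0,0,1.29,0], "squeeze": 100}}

```text
t: 6.85
tcp_pos: [485.5, -65.5, 210.9]
tcp_rot: [-180.0, -0.1, -82.9]
contact_force: [0.4, -0.5, -8.4]
opening: 26.1
```

```bash
python3 trk.py 5
```

```text
t [6.85 6.9  6.95 7.   7.05] y [-7.7 -6.8 -5.4 -4.  -2.6] xlat 66.4 v mm/s 25.7
slope+y deg 0.01 xtilt 0.0 yaw -82.86 tcp [485.  -64.9 211. ]
lane_mid [549.5 -56.8 165. ] err to pad (world) [-26.3 222.3] tool [-223.9   -1.5   -0. ] F [-0.3  0.3 -8.5] op 26.5
```

Request:
{"method": "servo_tool", "body": {"rows": [-1,0,0,0,0,0.99,0,-1,-0.0022,0,0,0,0,0,-1,-0.0044,0,0,0,0,0,-1,-0.0066,0,0,0,0,0,-1,-0.0088,0,0,0,0,0,-1,-0.011,0,0,0,0,0,-1,-0.0132,0,0,0,0,0,-1,-0.0154,0,0,0,0,0,-1,-0.0176,0,0,0,0,0,-1,-0.0198,0,0,0,0,0,-1,-0.022,0,0,0,-2.28,0,-1,-0.0198,0,0,0,0,0,-1,-0.0176,0,0,0,0,0,-1,-0.0154,0,0,0,0,0,-1,-0.0132,0,0,0,0,0,-1,-0.011,0,0,0,0,0,-1,-0.0088,0,0,0,0,0,-1,-0.0066,0,0,0,0,0,-1,-0.0044,0,0,0,0,0,-1,-0.0022,0,0,0,0,0], "squeeze": 100}}

```text
t: 9.1
tcp_pos: [462.4, 108.9, 212.7]
tcp_rot: [180.0, 3.5, -79.3]
contact_force: [0.2, 0.5, -8.4]
opening: 26.1
```

Request:
{"method": "servo_tool", "body": {"rows": [-1,0,0,0,0,1.29,0], "squeeze": 100}}

```text
t: 9.2
tcp_pos: [463.1, 104.6, 212.7]
tcp_rot: [180.0, 2.4, -79.0]
contact_force: [0.4, -0.1, -8.3]
opening: 26.3
```

```bash
python3 trk.py 5
```

```text
t [9.2  9.25 9.3  9.35 9.4 ] y [ 17.2   8.   -2.6 -14.1 -26.7] xlat 66.6 v mm/s -219.8
slope+y deg -2.46 xtilt 0.01 yaw -79.02 tcp [463.1 105.  212.7]
lane_mid [526.5 119.3 166.8] err to pad (world) [-3.3 46.2] tool [-45.9  -5.5   2. ] F [ 0.7  0.4 -8.5] op 26.6
```

Request:
{"method": "servo_tool", "body": {"rows": [-1,0,0,0,0,8.3,-2,-1,0,0,0,0,6,-4,-1,0,0,0,0,-6,-2,-1,0,0,0,0,-6,-2], "squeeze": 100}}

```text
t: 9.85
tcp_pos: [467.7, 89.4, 212.9]
tcp_rot: [179.1, 1.5, -67.0]
contact_force: [0.3, -0.6, -8.8]
opening: 26.6
```

```bash
python3 trk.py 2; python3 -c "
from station import manip;print(manip.observe()['joints'].round(1))"
```

```text
t [9.85 9.9 ] y [-100.8  -98.7] xlat 66.8 v mm/s 42.1
slope+y deg -1.58 xtilt 0.87 yaw -67.35 tcp [469.2  85.9 212.9]
lane_mid [528.  111.9 165.9] err to pad (world) [-4.8 53.6] tool [-51.3 -16.2   1.2] F [ 1.5 -2.6 -8.7] op 26.2
[  9.5  10.7 -10.9  69.6   1.  167.1]
```

Request:
{"method": "servo_tool", "body": {"rows": [-1,0,0,0,0,4,0,-1,0,0,0,0,0,0,-1,0,0,0,0,-2.4,0], "squeeze": 100}}

```text
t: 10.25
tcp_pos: [467.5, 87.4, 212.7]
tcp_rot: [179.0, -0.2, -67.3]
contact_force: [0.3, 0.8, -8.6]
opening: 26.6
```

```bash
python3 trk.py 2; python3 -c "
from station import manip;print(manip.observe()['joints'].round(1))"
```

```text
t [10.25 10.3 ] y [-109.9 -107.4] xlat 66.8 v mm/s 50.6
slope+y deg 0.19 xtilt 0.96 yaw -67.47 tcp [468.1  86.2 212.6]
lane_mid [527.5 110.7 165.6] err to pad (world) [-4.3 54.8] tool [-52.3 -17.   -0.5] F [ 0.4 -0.7 -9. ] op 26.6
[ 10.7  10.4 -11.3  69.2  -0.5 168.3]
```

Request:
{"method": "servo_tool", "body": {"rows": [-1,0,0,0,0,1,0,-1,0,0,0,0.4,0,0,-1,0,0,0,0.5,0,0,-1,0,0,0,0,0,0,-1,0,0,0,0,-1,0], "squeeze": 100}}

```text
t: 10.85
tcp_pos: [467.9, 86.2, 212.7]
tcp_rot: [179.9, -0.3, -67.4]
contact_force: [0.1, 0.3, -8.2]
opening: 26.5
```

```bash
python3 trk.py 3
```

```text
t [10.85 10.9  10.95] y [-70.9 -64.2 -57.4] xlat 66.6 v mm/s 135.6
slope+y deg 0.36 xtilt 0.06 yaw -67.52 tcp [468.5  85.4 212.7]
lane_mid [528.6 110.  166.6] err to pad (world) [-5.4 55.5] tool [-53.4 -16.2  -0.4] F [ 0.6 -0.2 -8.4] op 26.7
```

Request:
{"method": "servo_tool", "body": {"rows": [-1,0,0,0,0,-1.75,0,-1,0,0,0,0,0,0,-1,0,0,0,0,0,0,-1,0,0,0,0,0,0,-1,0,0,0,0,0,0,-1,0,0,0,0,1.4,0], "squeeze": 100}}

```text
t: 11.6
tcp_pos: [468.6, 85.3, 212.6]
tcp_rot: [179.9, -0.1, -67.5]
contact_force: [-0.6, 0.0, -8.9]
opening: 26.6
```

```bash
python3 trk.py 3;python3 -c "
from station import manip;print(manip.observe()['joints'].round(1))"
```

```text
t [11.6  11.65 11.7 ] y [-8.2 -8.2 -7.7] xlat 66.4 v mm/s 4.6
slope+y deg 0.05 xtilt 0.06 yaw -67.43 tcp [468.1  86.3 212.7]
lane_mid [528.  111.2 166.6] err to pad (world) [-4.8 54.3] tool [-52.  -16.4  -0.1] F [-0.4 -0.  -8.9] op 26.6
[ 10.5   9.7 -12.1  68.2  -0.  167.9]
```

Request:
{"method": "servo_tool", "body": {"rows": [-1,0,0,0,0,0.6,0,-1,-0.0009,-0.0004,0,0,0,-0.1,-1,-0.0019,-0.0008,0,0,0,-0.2,-1,-0.0028,-0.0011,0,0,0,-0.3,-1,-0.0037,-0.0015,0,0,0,-0.4,-1,-0.0047,-0.0019,0,0,0,-0.5,-1,-0.0056,-0.0023,0,0,0,-0.6,-1,-0.0065,-0.0027,0,0,-1.2,-0.7,-1,-0.0056,-0.0023,0,0,0,-0.6,-1,-0.0047,-0.0019,0,0,0,-0.5,-1,-0.0037,-0.0015,0,0,0,-0.4,-1,-0.0028,-0.0011,0,0,0,-0.3,-1,-0.0019,-0.0008,0,0,0,-0.2,-1,-0.0009,-0.0004,0,0,0,-0.1,-1,0,0,0,0,0.6,0], "squeeze": 100}}

```text
t: 13.25
tcp_pos: [466.3, 134.8, 212.5]
tcp_rot: [179.9, -0.1, -62.6]
contact_force: [0.5, -0.5, -8.4]
opening: 26.5
```

```bash
python3 trk.py 4;python3 -c "
from station import manip;print(manip.observe()['joints'].round(1))"
```

```text
t [13.25 13.3  13.35 13.4 ] y [61.8 65.2 68.9 72.6] xlat 65.9 v mm/s 72.4
slope+y deg 0.02 xtilt 0.07 yaw -62.57 tcp [466.1 135.1 212.5]
lane_mid [523.7 165.  166.5] err to pad (world) [-0.5  0.5] tool [-0.7  0.2 -0. ] F [-0.8  0.1 -8.1] op 26.3
[ 16.2  10.6 -11.   68.4  -0.  168.8]
```

Request:
{"method": "servo_tool", "body": {"rows": [-1,0,0,0,0,-1.5,0,-1,0,0,0,0,0,0,-1,0,0,0,0,0,0,-1,0,0,0,0,0,0,-1,0,0,0,0,0,0,-1,0,0,0,0,0,0,-1,0,0,0,0,1.5,0], "squeeze": 100}}

```text
t: 14.15
tcp_pos: [466.5, 134.5, 212.5]
tcp_rot: [179.9, -0.1, -62.7]
contact_force: [-0.7, -0.5, -8.3]
opening: 26.5
```

```bash
python3 trk.py 3
```

```text
t [14.15 14.2  14.25] y [93.1 90.8 88.9] xlat 65.9 v mm/s -41.4
slope+y deg 0.04 xtilt 0.06 yaw -62.53 tcp [465.9 135.6 212.6]
lane_mid [523.5 165.5 166.5] err to pad (world) [-0.3 -0. ] tool [-0.1  0.3  0. ] F [ 0.2 -0.  -9.1] op 26.4
```

Request:
{"method": "servo_tool", "body": {"rows": [-1,0,0,0,0,-1.2,0,-1,0,0,0,0,0,0,-1,0,0,0,0,0,0,-1,0,0,0,0,1.0,0], "squeeze": 100}}

```text
t: 14.7
tcp_pos: [466.5, 134.5, 212.4]
tcp_rot: [179.9, 0.1, -62.7]
contact_force: [0.8, -0.8, -7.3]
opening: 26.7
```

```bash
python3 trk.py 3
```

```text
t [14.7  14.75 14.8 ] y [72.3 68.5 65.2] xlat 65.9 v mm/s -71.0
slope+y deg -0.17 xtilt 0.07 yaw -62.56 tcp [466.  135.3 212.5]
lane_mid [523.6 165.3 166.4] err to pad (world) [-0.4  0.2] tool [-0.3  0.3  0. ] F [ 0.1  0.3 -8.8] op 26.4
```

Request:
{"method": "servo_tool", "body": {"rows": [-1,0,0,0,0,0,0,-1,0,0,0,0,0,0,-1,0,0,0,0,0,0], "squeeze": 100}}

```text
t: 15.15
tcp_pos: [466.2, 135.1, 212.5]
tcp_rot: [179.9, 0.2, -62.6]
contact_force: [-0.1, 0.3, -7.5]
opening: 26.5
```

```bash
python3 trk.py 3
```

```text
t [15.15 15.2  15.25] y [45.2 42.7 39.9] xlat 66.1 v mm/s -52.9
slope+y deg -0.19 xtilt 0.07 yaw -62.59 tcp [466.2 135.1 212.5]
lane_mid [523.8 165.1 166.4] err to pad (world) [-0.6  0.4] tool [-0.6  0.3  0. ] F [ 1.3 -0.5 -8.3] op 26.3
```

Request:
{"method": "servo_tool", "body": {"rows": [-1,0,0,0,0,0,0,-1,0,0,0,0,0,0,-1,0,0,0,0,0,0,-1,0,0,0,0,0,0,-1,0,0,0,0,0,0], "squeeze": 100}}

```text
t: 15.8
tcp_pos: [466.2, 135.1, 212.5]
tcp_rot: [179.9, 0.2, -62.6]
contact_force: [-0.4, -0.6, -9.1]
opening: 26.4
```

```bash
python3 trk.py 3
```

```text
t [15.8  15.85 15.9 ] y [12.3 10.2  7.9] xlat 66.3 v mm/s -43.7
slope+y deg -0.19 xtilt 0.07 yaw -62.58 tcp [466.2 135.1 212.5]
lane_mid [523.8 165.1 166.4] err to pad (world) [-0.6  0.4] tool [-0.6  0.4  0. ] F [ 0.6  0.3 -7.9] op 26.0
```

Request:
{"method": "servo_tool", "body": {"rows": [-1,0,0,0,0,0.8,0,-1,0,0,0,0,0,0,-1,0,0,0,0,0,0,-1,0,0,0,0,0,0,-1,0,0,0,0,-0.75,0], "squeeze": 100}}

```text
t: 16.45
tcp_pos: [466.0, 135.4, 212.5]
tcp_rot: [179.9, 0.2, -62.5]
contact_force: [-0.0, 1.2, -8.2]
opening: 26.7
```

```bash
python3 trk.py 4
```

```text
t [16.45 16.5  16.55 16.6 ] y [-4.  -3.1 -2.6 -2.6] xlat 66.3 v mm/s 9.2
slope+y deg -0.13 xtilt 0.07 yaw -62.62 tcp [466.4 134.8 212.5]
lane_mid [524.  164.7 166.4] err to pad (world) [-0.8  0.8] tool [-1.   0.4  0. ] F [ 0.3 -0.6 -8.3] op 25.9
```

Request:
{"method": "servo_tool", "body": {"rows": [-1,0,0,0,0,-0.2,0,-1,0,0,0,0,0,0,-1,0,0,0,0,0.2,0,-1,0,0,0,0,0,0], "squeeze": 100}}

```text
t: 17.05
tcp_pos: [466.1, 135.1, 212.5]
tcp_rot: [179.9, 0.1, -62.6]
contact_force: [0.0, 0.1, -8.1]
opening: 26.9
```

```bash
python3 trk.py 6
```

```text
t [17.05 17.1  17.15 17.2  17.25 17.3 ] y [-2.2 -2.2 -2.2 -2.2 -2.2 -2.2] xlat 66.3 v mm/s 0.0
slope+y deg -0.13 xtilt 0.07 yaw -62.58 tcp [466.2 135.1 212.5]
lane_mid [523.8 165.1 166.4] err to pad (world) [-0.6  0.4] tool [-0.6  0.3  0. ] F [ 0.5  0.5 -7.9] op 26.3
```

Request:
{"method": "servo_tool", "body": {"rows": [-1,0,0,0,0,0,0,-1,0,0,0,0,0,0,-1,0,0,0,0,0,0,-1,0,0,0,0,0,0,-1,0,0,0,0,0,0,-1,0,0,0,0,0,0,-1,0,0,0,0,0,0,-1,0,0,0,0,0,0], "squeeze": 100}}

```text
t: 18.15
tcp_pos: [466.2, 135.1, 212.5]
tcp_rot: [179.9, 0.1, -62.6]
contact_force: [-0.2, 0.1, -8.9]
opening: 26.8
```

```bash
python3 trk.py 4
```

```text
t [18.15 18.2  18.25 18.3 ] y [-0.3 -0.3  0.1  0.1] xlat 66.3 v mm/s 3.7
slope+y deg -0.14 xtilt 0.07 yaw -62.58 tcp [466.2 135.1 212.5]
lane_mid [523.8 165.1 166.4] err to pad (world) [-0.6  0.4] tool [-0.6  0.3  0. ] F [-0.2  0.7 -8.7] op 26.8
```

Request:
{"method": "servo_tool", "body": {"rows": [-1,0,0,0,0,-0.15,0,-1,0,0,0,0,0,0,-1,0,0,0,0,0.13,0,-1,0,0,0,0,0,0,-1,0,0,0,0,0,0,-1,0,0,0,0,0,0,-1,0,0,0,0,0,0,-1,0,0,0,0,0,0], "squeeze": 100}}

```text
t: 19.15
tcp_pos: [466.2, 135.1, 212.5]
tcp_rot: [179.9, 0.2, -62.6]
contact_force: [0.5, -0.2, -8.8]
opening: 26.8
```

```bash
python3 trk.py 6
```

```text
t [19.15 19.2  19.25 19.3  19.35 19.4 ] y [1. 1. 1. 1. 1. 1.] xlat 66.3 v mm/s -0.0
slope+y deg -0.15 xtilt 0.07 yaw -62.58 tcp [466.2 135.1 212.5]
lane_mid [523.8 165.1 166.5] err to pad (world) [-0.6  0.4] tool [-0.6  0.3  0. ] F [ 0.4 -1.  -8.4] op 26.3
```

Holding steady; waiting further and re-checking the window position against the side view.

Request:
{"method": "servo_tool", "body": {"rows": [-1,0,0,0,0,0,0,-1,0,0,0,0,0,0,-1,0,0,0,0,0,0,-1,0,0,0,0,0,0,-1,0,0,0,0,0,0,-1,0,0,0,0,0,0,-1,0,0,0,0,0,0,-1,0,0,0,0,0,0,-1,0,0,0,0,0,0,-1,0,0,0,0,0,0], "squeeze": 100}}

```text
t: 20.45
tcp_pos: [466.2, 135.1, 212.5]
tcp_rot: [179.9, 0.2, -62.6]
contact_force: [0.7, -0.1, -8.3]
opening: 26.2
```

```bash
python3 trk.py 4; python3 -c "
from h import *
d=snap('side');save(d,'s2.png')"
```

```text
t [20.45 20.5  20.55 20.6 ] y [1.3 1.3 1.3 1.5] xlat 66.3 v mm/s 1.4
slope+y deg -0.15 xtilt 0.06 yaw -62.58 tcp [466.2 135.1 212.5]
lane_mid [523.8 165.1 166.5] err to pad (world) [-0.6  0.4] tool [-0.6  0.3  0. ] F [ 0.1 -1.6 -8.8] op 26.5
```

View pics/s2.png

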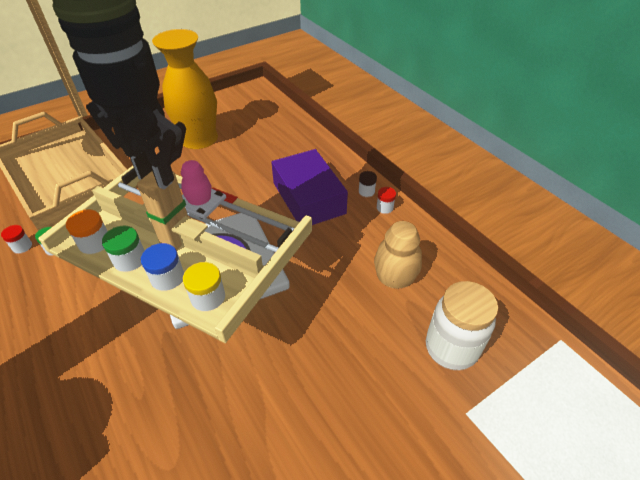

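The side view shows the caddy level over the lamp with the doll mid-lane near (197,190). The box, wooden doll and jar are where they were. I'll trim slightly and hold longer for margin.

Request:
{"method": "servo_tool", "body": {"rows": [-1,0,0,0,0,-0.07,0,-1,0,0,0,0,0,0,-1,0,0,0,0,0.05,0,-1,0,0,0,0,0,0,-1,0,0,0,0,0,0,-1,0,0,0,0,0,0,-1,0,0,0,0,0,0,-1,0,0,0,0,0,0,-1,0,0,0,0,0,0,-1,0,0,0,0,0,0,-1,0,0,0,0,0,0,-1,0,0,0,0,0,0,-1,0,0,0,0,0,0,-1,0,0,0,0,0,0,-1,0,0,0,0,0,0], "squeeze": 100}}

```text
t: 22.2
tcp_pos: [466.2, 135.1, 212.5]
tcp_rot: [179.9, 0.2, -62.6]
contact_force: [-0.2, -0.1, -8.3]
opening: 26.6
```

```bash
python3 trk.py 4; python3 -c "
from h import *
d=snap('wrist');save(d,'w3.png')"
```

```text
t [22.2  22.25 22.3  22.35] y [-3.6 -3.6 -4.  -4.5] xlat 66.3 v mm/s -6.4
slope+y deg -0.17 xtilt 0.07 yaw -62.58 tcp [466.2 135.1 212.5]
lane_mid [523.8 165.1 166.4] err to pad (world) [-0.6  0.4] tool [-0.6  0.3  0. ] F [ 0.7 -0.4 -8.5] op 26.6
```

View pics/w3.png

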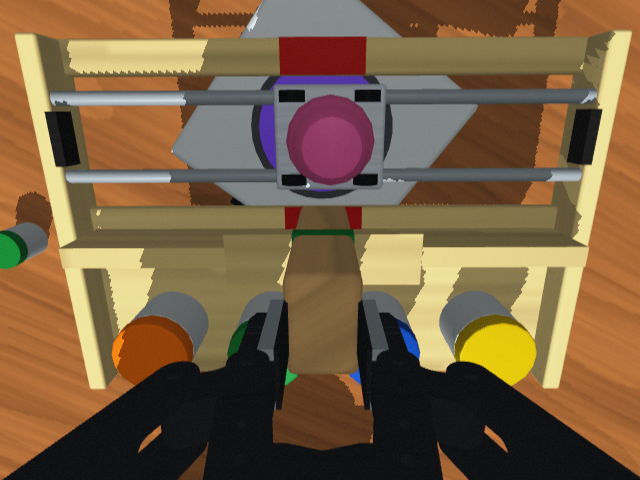

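The plate (275–385) sits between the red marks (279–366 upper, 285–361 lower), and the violet window is behind it. One small braking pulse is needed.

Request:
{"method": "servo_tool", "body": {"rows": [-1,0,0,0,0,0.25,0,-1,0,0,0,0,0,0,-1,0,0,0,0,-0.22,0,-1,0,0,0,0,0,0,-1,0,0,0,0,0,0], "squeeze": 100}}

```text
t: 22.95
tcp_pos: [466.3, 135.0, 212.5]
tcp_rot: [179.9, 0.1, -62.6]
contact_force: [0.8, -0.0, -7.9]
opening: 26.8
```

```bash
python3 trk.py 5
```

```text
t [22.95 23.   23.05 23.1  23.15] y [-5.9 -5.9 -5.9 -5.9 -5.9] xlat 66.3 v mm/s 0.0
slope+y deg -0.15 xtilt 0.07 yaw -62.58 tcp [466.2 135.1 212.5]
lane_mid [523.8 165.1 166.4] err to pad (world) [-0.6  0.4] tool [-0.7  0.3  0. ] F [ 0.8  0.1 -9.7] op 26.7
```

The carriage is at rest 6 mm from the middle, and has been between the marks for over 7 s. Handing in.

```bash
python3 -c "
from station import manip;print(manip.sign_off())"
```

```text
the job is handed in; nothing more can be done
None
```

I handed the job in at about 23 s, with the caddy held over the lamp and the carriage at rest between the red marks; sign-off gives no verdict.

**Last checks:**
- **Position:** the lane middle was within about 1 mm of my measured window centre and 141 mm above it. That puts the underside about 100 mm above the window.
- **Tilt:** the arm read about 0.15°.
- **Carriage:** it was at −6 mm with a measured speed of 0 mm/s. It had been within 25 mm of the middle for over 7 s.
- **Bystanders:** in the side view, the paint box, wooden doll and jar looked unmoved.

**What went wrong or disagreed:**
- **Wrist joint limit:** on the second leg the last joint reached its limit, which tilted the caddy and sent the carriage at about 0.25 m/s towards the −y end. I braked it with counter-tilts and turned the caddy about 20° to free the joint. The closest reading to that end was −110 mm, with the stop at −115 mm. I did not see a bang, but I had no pictures during the braking itself, so I can't fully rule out a light touch.
- **Overshoot on the last leg:** the carriage also rolled to about +93 mm before I brought it back.
- **Grip compliance:** the caddy sagged slightly towards whichever side the carriage was on, so it needed small tilt corrections until the end.
- **Height measurements:** two-view heights came out low: 122 mm for the post top against the stated 130, and 19 mm for the window against 25. I used the stated heights.

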